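# Work a seized port pin out of a denture flask

### The arm

A 7-joint arm with a two-finger parallel gripper is mounted at the origin on a cart in front of the work surface, level with it; the furniture and walls round the work are solid. World frame = base frame: x ahead of the robot, y to its left, z up, the work surface at z = 0. Lengths are in m, angles in rad, forces in N, time in s.
With the tool pointing down it reaches from about 0.425 to 0.925 m from the base axis. Payload 6.8 kg.
Tool frame: the origin (TCP) lies at the very end of the fingers, on their centre line; the grasp point (between the pads) lies 19 mm behind it; z points along the fingers, y is the line along which they close (so a half turn about z gives the same grasp; the last joint's range is limited). The gripper opens to 85 mm and grips with 20 to 120 N. Pads are 22 mm wide; open, the fingers measure 114 mm over their backs; the gripper's body (76 mm by 85 mm) begins 54 mm behind the grasp point. The pads swing forward as they close: fully open they stand 13 mm farther back than shut.
Start: joints at [1.054, 0.477, 0.022, 1.555, -0.011, 1.109, -0.083], TCP at [0.268, -0.619, 0.231] pointing down, gripper open.
Joint ranges: [-2.96, 2.96], [-0.34, 2.1], [-1.41, 1.46], [0.24, 2.44], [-1.37, 4.51], [0.17, 1.92], [-2.96, 2.96]. Speed limits (rad/s): [2.39, 2.39, 3.14, 3.14, 3.14, 3.14, 3.14].

### API

Orientations are given as a rotation vector (axis times angle).
In Python, from bench import get_obs, grab_frame, hand_in gives the robot as it stands.
- The arm moves only by the tool drive_tool, never from a script. Its argument "rows" is a list of rows, each an object with "offset": the shift along the tool's x, y, z as a fraction of full scale, a list of three; "rotation": the turn, a rotation vector about the tool's x, y, z as a fraction of full scale, a list of three; "claw": the opening, from 0 (shut) to 1 (fully open). In form: [{"offset": [tx, ty, tz], "rotation": [wx, wy, wz], "claw": claw}, ...]. A call has 1 to 20 rows; each row is the pose to reach, as a shift and turn from the pose commanded when the call began, along the tool's axes at that moment; what a row does not reach only later rows make up. Full scale, the value 1, is 0.15 m for a shift and 2 rad for a turn. A row lasts 1/12 s, in which the tool goes at most 41.7 mm and 7.16 degrees, less where a joint would pass 70% of its speed; a pose out of reach is approached as far as the arm can. A call with a number of a shift or a turn outside -1 to 1 is refused whole. A call with a gripper value outside its range is refused whole. The fingers move at their own pace and stop on an object; "force" is the grip in N (left out, the last holds). Time passes only in rows, so rows that repeat a pose let the fingers close. It gives the time, the measured TCP pose, the force, the opening and the grip force at its end, in the units of the state.
- get_obs(): the state, without advancing time (a new reading comes with each control period).
- grab_frame(name): name is "scene" or "top"; returns a dict with "frame" (400x640x3 uint8, red, green, blue), "z_map" (400x640 float32, m along the optical axis (not along the pixel's ray), 0 where there is no reading), "vfov" (degrees; the focal length in pixels is half the picture's height over the tangent of half this angle, whatever the lens; pixels are square), "cx", "cy" (the principal point, pixels), "R" (3x3) and "t" (3): a world point X has camera coordinates R X + t. Camera axes: x right, y down, z forward; pixel columns grow to the right and rows downward; lengths in m; the calibration is good to about 2 mm. A picture is of the moment at which its call begins.
- hand_in(): hands the job in; it is judged then, once.
The state is a dict: "clock": time; "joints": joint angles; "qvel": joint speeds; "tau": joint torques, N m; "tcp_pos": TCP position; "orientation": TCP orientation; "contact_force": force on the tool from outside, world axes, zero at the start; "moment": the same for the moment, N m; "grip_width": finger opening in m; "gripper_force": force on a finger pad.
Only numpy, scipy, OpenCV 4.12 (cv2) and the standard library are available. Lean on these libraries where they do the work, as an engineer would, in place of code of your own. Each camera call takes 0.05 s, during which the arm holds its last target. There are 200 camera calls.

### The job

The red-winged steel pin on top of the brass denture flask has seized in its bush. Work it free by twisting it back and forth while pulling up gently; feel for the stops and do not force it past them: the flask must stay down in its cradle and must not be twisted round. Then put the pin in the teal bowl and let go. Leave the two dental casts and the dropper bottle alone.

Things in the scene. Friction and masses are not known exactly. Their poses are not given: they have to be found in the camera images.
- pin: Steel pin upright in the bush on the flask, 0.09 kg. Origin: centre of its foot, z up the shaft. Shaft 16 mm thick to z = 37 mm; collar 28 mm wide, z = 37 to 43; red wing grip 36 mm (pin x) by 12 mm (pin y), z = 42 to 74. Seized for its first 10 to 12 mm of travel, then loose; clear of the bush after 25 mm. A straight pull needs 25 to 40 N, which lifts the flask instead.
- pin_wing (a point): Centre of the red wing grip, on the pin's axis, 58 mm above the foot, 15 mm above the collar; x along its 36 mm length, y through its 12 mm thickness (pinch the broad faces from above). While the pin turns, friction (about 0.25 N m, varies) acts mainly against the turning: a pull of 3 to 6 N then lifts it about 1 to 2 mm per rad. It does not climb unless it turns.
- flask: Brass denture flask, 90 x 90 mm, lid at z = 63 mm (bolt heads to 70 mm), loose in the cradle, held down only by its weight of about 9 N. Origin: centre of its underside, z up. On its lid a brass bush, 40 mm across (flange 54 mm), 25 mm tall, with two lumps of stone 11 mm high on its rim; its 18 mm bore holds the pin.
- bush_top (a point): Centre of the bush's mouth on the flask, 88 mm above the flask's underside; the wing's centre stands 33 mm above it at the start.
- cradle: Cradle fixed to the worktop: dark base plate 134 x 134 x 5 mm, on it a white nest with four stops up to z = 30 mm round the flask (0.8 mm play), floor at z = 12 mm. The nest turns about the upright axis when twisted with more than about 0.5 N m, and then the flask turns with it. Nothing holds the flask down. Origin: centre of the underside, axes along the flask's at the start.
- bowl: Teal mixing bowl, loose, 0.3 kg, round, 120 mm across the rim, 63 mm high, about 70 mm across at its floor, which is 5 mm thick. Origin at the centre of its underside.
- blue_cast: Dental cast in blue stone, 62 x 74 x 43 mm, loose on the worktop, to be left alone. Origin at the centre of its underside.
- yellow_cast: Dental cast in yellow stone with pink gum, 62 x 74 x 41 mm, loose on the worktop, to be left alone. Origin at the centre of its underside.
- dropper: Brown dropper bottle with black teat, 33 mm in diameter, 102 mm tall, loose on the worktop between the casts, to be left alone. Origin at the centre of its underside.
- pin_dowel (a point): End of a 4 mm side dowel on the shaft, 15.5 mm from the axis towards the pin's x, 28 mm above the foot. It stands between two hard lumps of stone on the bush's rim that stop its turning 0 to 0.6 rad either way from the start (about 0.57 rad between the stops, unknown and different each time), until the pin has risen 10 to 11 mm; above that it turns freely.
Not all that is in view belongs to the job. Leave any blue look-alike of the flask alone.

How it is judged:
By the outcome, as a careful person would: the job done as asked, in the order asked, and still so for the second after the job is handed in, with the robot touching nothing.
It also fails if it takes over 72 s, if anything falls off the work surface, if the arm or the gripper's body presses on something with over 40 N, if the wrist force passes 120 N, or if a joint passes its speed limit or range.

## Working session

There is one attempt and no reset: what is moved stays moved. The work goes in short steps, Python scripts to look and compute and a tool call to move; the robot and the scene stay as the last step left them, time stands still between calls to the robot, and variables do not carry over. Pictures are saved under pics/ and viewed, at most 10 in all, crops included, and the job is handed in when it is done.

Besides the shell and the picture viewer there is one more tool, called after "Request:" in YAML: its name, and indented under it one key for each argument. drive_tool: Moves the arm, as the interface text tells. Its arguments: {"type":"object","properties":{"rows":{"type":"array","items":{"type":"object","properties":{"offset":{"type":"array","items":{"type":"number"}},"rotation":{"type":"array","items":{"type":"number"}},"claw":{"type":"number"}}}},"force":{"type":"number"}},"required":["rows"]}

```bash
mkdir -p pics
cat > h.py <<'E'
import numpy as np,cv2
from bench import *
from scipy.spatial.transform import Rotation as Ro
def cloud(g):
    h,w=g["z_map"].shape; f=h/2/np.tan(np.radians(g["vfov"])/2)
    v,u=np.mgrid[:h,:w]; z=g["z_map"]
    P=np.stack([(u-g["cx"])/f*z,(v-g["cy"])/f*z,z],-1)
    W=(P-g["t"])@g["R"]; W[z<=0]=np.nan
    return W
def rel(p,Rm=None):
    "target world p -> offset fractions"
    s=get_obs(); T=Ro.from_rotvec(s["orientation"])
    return T.inv().apply(np.array(p)-s["tcp_pos"])/0.15
E
python3 - <<'E'
from h import *
for n in("scene","top"):
    g=grab_frame(n); cv2.imwrite(f"pics/{n}0.png",g["frame"][:,:,::-1]); np.save(f"{n}0.npy",cloud(g)); np.save(f"{n}0c.npy",g["frame"]); print(n,g["t"],g["R"].round(3).tolist(),g["vfov"])
print(get_obs())
E
```

```text
scene [0.42465122 0.26182365 0.55135905] [[-0.745, -0.667, 0.008], [-0.252, 0.271, -0.929], [0.617, -0.694, -0.371]] 51.509692111695756
top [0.02730157 0.57415522 1.26393753] [[-0.075, -0.997, -0.001], [-0.973, 0.074, -0.219], [0.219, -0.016, -0.976]] 43.80620179626284
{'clock': 0.1, 'joints': array([ 1.05389486,  0.47770786,  0.02232856,  1.55632126, -0.01149547,
        1.10927823, -0.08310613]), 'qvel': array([-1.27089354e-03, -2.78672673e-03, -4.61810758e-04, -1.86891552e-03,
        1.22205440e-03, -8.97780845e-05,  1.55218949e-04]), 'tau': array([ 4.77518290e-03, -5.97758460e+01,  1.61363672e+00, -2.81951934e+01,
        1.28347718e-02,  5.06730750e-03, -2.28495657e-05]), 'tcp_pos': array([ 0.26811459, -0.61891017,  0.2304423 ]), 'orientation': array([-3.07468893e+00, -6.37415981e-01,  6.76537897e-04]), 'contact_force': array([-0.06629702,  0.79802051,  0.25941042]), 'moment': array([ 0.06902419, -0.01129436, -0.02940056]), 'gripper_force': 0.0, 'grip_width': 0.0853707291188997}
```

View pics/scene0.png

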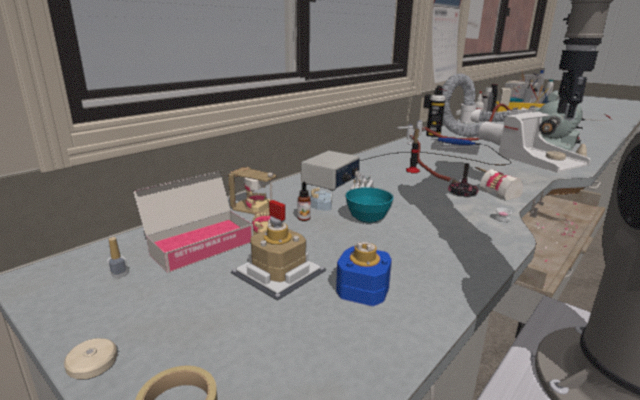

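View pics/top0.png

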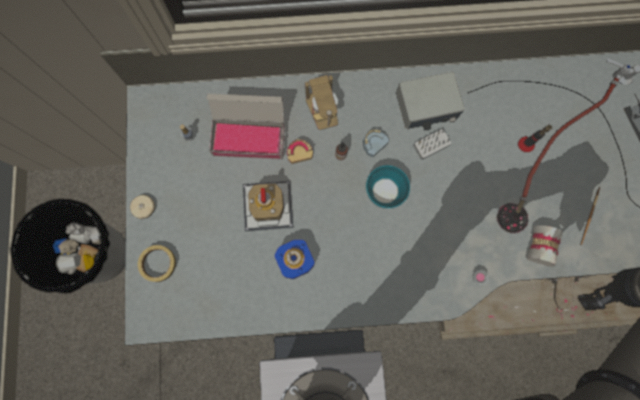

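The scene view shows the red wing at about (277,211) on the brass flask, with the bowl at (369,204) and the blue decoy at (364,275). In the top view the wing is near (265,195), the bowl is at (388,187) and the casts are at (300,150) and (375,140).

Run:
```python
from h import *
for n,box in(("scene",(195,235,255,300)),("top",(175,235,240,295))):
    W=np.load(n+"0.npy");c=np.load(n+"0c.npy").astype(int)
    m=np.zeros(W.shape[:2],bool);m[box[0]:box[1],box[2]:box[3]]=1
    red=m&(c[...,0]>110)&(c[...,1]<60)&(c[...,2]<70)
    P=W[red];P=P[np.isfinite(P[:,0])]
    P=P[P[:,2]>.1]
    print(n,"red",len(P),np.median(P,0),P.min(0),P.max(0))
    T=P[P[:,2]>P[:,2].max()-.008]; print("toppts",len(T),T.mean(0)); r=cv2.minAreaRect(T[:,:2].astype(np.float32)*1000);print(r)
    r=cv2.minAreaRect(P[:,:2].astype(np.float32)*1000);print("all",r)
    # flask lid
    F=W[m&(W[...,2]>.066)&(W[...,2]<.082)];print("lid",len(F),cv2.minAreaRect(F[:,:2].astype(np.float32)*1000))
    teal=(c[...,2]>c[...,0]+40)&(c[...,1]>c[...,0]+40)&(W[...,2]>.055)&(W[...,2]<.075)
    B=W[teal];print("bowl",len(B),cv2.minEnclosingCircle(B[:,:2].astype(np.float32)*1000),B[:,2].max())
g=np.load("top0c.npy")[165:245,235:315,::-1];cv2.imwrite("pics/crop1.png",np.hstack([cv2.resize(g,(400,400),interpolation=2),cv2.resize(np.load("scene0c.npy")[190:290,225:325,::-1],(400,400),interpolation=2)]))
```

```text
scene red 134 [0.54516019 0.11873019 0.14322497] [0.53953033 0.11231288 0.1216516 ] [0.57442674 0.12211848 0.15067083]
toppts 69 [0.55472521 0.11810987 0.14774542]
((556.9241333007812, 117.90269470214844), (34.709442138671875, 8.523910522460938), 5.0791449546813965)
all ((556.9777221679688, 117.36357879638672), (34.888648986816406, 9.794100761413574), 0.5935727953910828)
lid 68 ((577.0445556640625, 93.2707290649414), (80.93347930908203, 35.85158920288086), 32.67716598510742)
bowl 587 ((639.901123046875, -1051.8966064453125), 1174.0911865234375) 0.0719742400338341
top red 38 [0.55903528 0.11510119 0.14849189] [0.54351644 0.11173848 0.14374598] [0.5734887  0.11960608 0.15612566]
toppts 21 [0.55748724 0.11497581 0.15035472]
((558.5054321289062, 114.61615753173828), (5.387875556945801, 29.596479415893555), 87.09406280517578)
all ((558.521240234375, 115.7842788696289), (7.796969890594482, 30.012975692749023), 89.43685150146484)
lid 797 ((559.7515258789062, 118.21205139160156), (89.29419708251953, 90.88639068603516), 89.99226379394531)
bowl 55 ((600.328369140625, -219.23004150390625), 50.9780387878418) 0.06821494643366473
```

View pics/crop1.png

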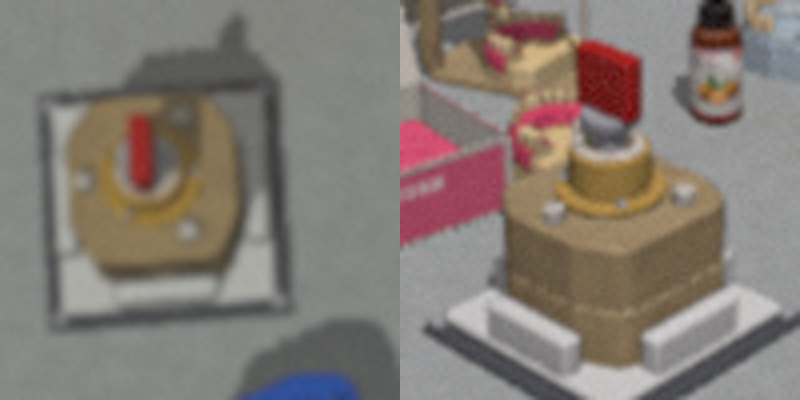

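Run:
```python
from h import *
s=get_obs();T=Ro.from_rotvec(s["orientation"]);print(T.as_matrix().round(3).tolist())
W=np.load("scene0.npy");c=np.load("scene0c.npy").astype(int)
m=np.zeros(W.shape[:2],bool);m[195:235,255:300]=1
red=m&(c[...,0]>110)&(c[...,1]<60)&(c[...,2]<70)&(W[...,2]>.115)
P=W[red]
# broad face facing camera(-x,+y side): use points with z<.143
F=P[P[:,2]<.143]; 
vx,vy,x0,y0=cv2.fitLine(F[:,:2].astype(np.float32),cv2.DIST_HUBER,0,.001,.001).ravel();print("face yaw deg",np.degrees(np.arctan2(vy,vx)),x0,y0,len(F), F.min(0),F.max(0))
W=np.load("top0.npy");c=np.load("top0c.npy").astype(int)
b=np.zeros(W.shape[:2],bool);b[155:220,355:420]=1
B=W[b&(W[...,2]>.05)&(W[...,2]<.075)][:,:2]
print("bowl",len(B),cv2.minEnclosingCircle((B*1000).astype(np.float32)))
fl=W[b&(W[...,2]<.02)&(c[...,2]>c[...,0]+20)];print(np.median(fl,0))
tgt=[.558,.1165,.24]
print("to above pin",rel(tgt), rel([.558,.1165,.14]))
D=Ro.from_matrix(np.array([[1,0,0],[0,-1,0],[0,0,-1]]).T)
for a in(0,180):
    Dt=Ro.from_euler('z',a,degrees=True)*D
    print(a,(T.inv()*Dt).as_rotvec()/2)
```

```text
[[0.918, 0.398, -0.001], [0.398, -0.918, 0.001], [-0.0, -0.002, -1.0]]
face yaw deg 4.7044806 0.55031043 0.11918267 67 [0.53953033 0.11242312 0.1216516 ] [0.57240584 0.12211848 0.14291686]
bowl 309 ((575.2593383789062, -210.58795166015625), 60.33134841918945)
[ 0.59694959 -0.22033306  0.01374755]
to above pin [ 3.72230731 -3.73051297 -0.05823014] [ 3.72238194 -3.72945778  0.60843568]
0 [-0.0007689   0.00021696  0.20441507]
180 [-3.00651036e-04 -1.06549028e-03 -1.36638083e+00]
```

Request:
drive_tool:
  rows:
    - {"offset":[0.93,-0.93,0],"rotation":[0,0,0],"claw":1}
    - {"offset":[0.93,-0.93,0],"rotation":[0,0,0],"claw":1}
    - {"offset":[0.93,-0.93,0],"rotation":[0,0,0],"claw":1}
    - {"offset":[0.93,-0.93,0],"rotation":[0,0,0],"claw":1}
    - {"offset":[0.93,-0.93,0],"rotation":[0,0,0],"claw":1}
    - {"offset":[0.93,-0.93,0],"rotation":[0,0,0],"claw":1}
  force: 60

```text
clock: 0.6
tcp_pos: [0.3446, -0.4289, 0.231]
orientation: [-3.07, -0.651, -0.003]
contact_force: [0.6, 0.3, 0.1]
grip_width: 0.0855
gripper_force: 0.0
```

Request:
drive_tool:
  rows:
    - {"offset":[0.93,-0.93,0],"rotation":[0,0,0],"claw":1}
    - {"offset":[0.93,-0.93,0],"rotation":[0,0,0],"claw":1}
    - {"offset":[0.93,-0.93,0],"rotation":[0,0,0],"claw":1}
    - {"offset":[0.93,-0.93,0],"rotation":[0,0,0],"claw":1}
    - {"offset":[0.93,-0.93,0],"rotation":[0,0,0],"claw":1}
    - {"offset":[0.93,-0.93,0],"rotation":[0,0,0],"claw":1}

```text
clock: 1.1
tcp_pos: [0.4161, -0.2459, 0.2313]
orientation: [-3.071, -0.652, -0.002]
contact_force: [-0.2, 0.7, -0.0]
grip_width: 0.0853
gripper_force: 0.0
```

Request:
drive_tool:
  rows:
    - {"offset":[0.93,-0.93,0],"rotation":[0,0,0],"claw":1}
    - {"offset":[0.93,-0.93,0],"rotation":[0,0,0],"claw":1}
    - {"offset":[0.93,-0.93,0],"rotation":[0,0,0],"claw":1}
    - {"offset":[0.93,-0.93,0],"rotation":[0,0,0],"claw":1}
    - {"offset":[0.93,-0.93,0],"rotation":[0,0,0],"claw":1}
    - {"offset":[0.93,-0.93,0],"rotation":[0,0,0],"claw":1}

```text
clock: 1.6
tcp_pos: [0.4882, -0.0622, 0.2316]
orientation: [-3.071, -0.652, -0.004]
contact_force: [0.6, 0.0, 0.1]
grip_width: 0.0855
gripper_force: 0.0
```

Request:
drive_tool:
  rows:
    - {"offset":[0.93,-0.93,0],"rotation":[0,0,0.174],"claw":1}
    - {"offset":[0.93,-0.93,0],"rotation":[0,0,0.174],"claw":1}
    - {"offset":[0.93,-0.93,0],"rotation":[0,0,0.174],"claw":1}
    - {"offset":[0.93,-0.93,0],"rotation":[0,0,0.174],"claw":1}
    - {"offset":[0.93,-0.93,0],"rotation":[0,0,0.174],"claw":1}
    - {"offset":[0.93,-0.93,0],"rotation":[0,0,0.174],"claw":1}
    - {"offset":[0.93,-0.93,0],"rotation":[0,0,0.174],"claw":1}
    - {"offset":[0.93,-0.93,0],"rotation":[0,0,0.174],"claw":1}

```text
clock: 2.27
tcp_pos: [0.5584, 0.1133, 0.2307]
orientation: [3.139, 0.096, -0.002]
contact_force: [0.1, 0.4, -0.3]
grip_width: 0.0854
gripper_force: 0.0
```

Run:
```python
from h import *
s=get_obs();print(s["clock"],s["tcp_pos"],s["joints"].round(2),s["contact_force"],s["moment"],np.degrees(Ro.from_rotvec(s["orientation"]).as_euler('zyx')))
print(rel([.558,.1165,.124]))
g=grab_frame("scene");np.save("s1.npy",cloud(g));np.save("s1c.npy",g["frame"])
cv2.imwrite("pics/s1.png",cv2.resize(g["frame"][100:300,200:440,::-1],(720,600)))
```

```text
2.2667 [0.55838694 0.11328781 0.23066156] [-0.02  0.33 -0.36  1.79  0.13  1.04 -1.94] [ 0.14065408  0.35953904 -0.27523176] [ 0.03871671 -0.01260473  0.00828381] [-3.48573959e+00 -7.29710287e-02  1.79942513e+02]
[-3.25511901e-04 -2.21888862e-02  7.11057945e-01]
```

View pics/s1.png

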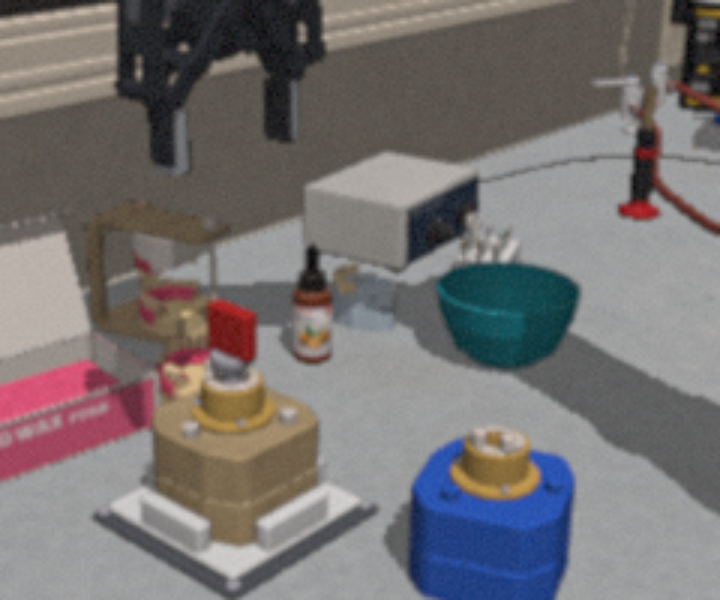

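The tool is square above the pin and both fingers are clear of the flask. Next I descend to TCP z ≈ 0.124 and grip.

Request:
drive_tool:
  rows:
    - {"offset":[0,-0.01,0.2],"rotation":[0,0,0],"claw":1}
    - {"offset":[0,-0.01,0.4],"rotation":[0,0,0],"claw":1}
    - {"offset":[0,-0.01,0.5],"rotation":[0,0,0],"claw":1}
    - {"offset":[0,-0.01,0.6],"rotation":[0,0,0],"claw":1}
    - {"offset":[0,-0.01,0.66],"rotation":[0,0,0],"claw":1}
    - {"offset":[0,-0.01,0.7],"rotation":[0,0,0],"claw":1}
    - {"offset":[0,-0.01,0.7],"rotation":[0,0,0],"claw":1}
    - {"offset":[0,-0.01,0.7],"rotation":[0,0,0],"claw":1}
    - {"offset":[0,-0.01,0.7],"rotation":[0,0,0],"claw":1}
  force: 25

```text
clock: 3.07
tcp_pos: [0.5592, 0.1158, 0.1273]
orientation: [-3.14, -0.095, -0.003]
contact_force: [0.1, 0.4, 0.2]
grip_width: 0.085
gripper_force: 0.0
```

Request:
drive_tool:
  rows:
    - {"offset":[0,0,0],"rotation":[0,0,0],"claw":0.3}
    - {"offset":[0,0,0],"rotation":[0,0,0],"claw":0.3}
    - {"offset":[0,0,0],"rotation":[0,0,0],"claw":0.3}
    - {"offset":[0,0,0],"rotation":[0,0,0],"claw":0.3}
    - {"offset":[0,0,0],"rotation":[0,0,0],"claw":0.3}
    - {"offset":[0,0,0],"rotation":[0,0,0],"claw":0.3}

```text
clock: 3.57
tcp_pos: [0.5585, 0.1159, 0.1263]
orientation: [3.14, 0.095, 0.0]
contact_force: [0.3, -0.2, 0.3]
grip_width: 0.0257
gripper_force: 0.0
```

Run:
```python
from h import *
s=get_obs();print(s["clock"],s["tcp_pos"],s["contact_force"],s["moment"],s["grip_width"])
g=grab_frame("scene")
cv2.imwrite("pics/s2.png",cv2.resize(g["frame"][160:280,210:330,::-1],(600,600)))
```

```text
3.5667 [0.55845947 0.11592455 0.12633837] [ 0.33287442 -0.20120438  0.34469144] [ 0.01690639 -0.02478804 -0.00835503] 0.025701127435122255
```

View pics/s2.png

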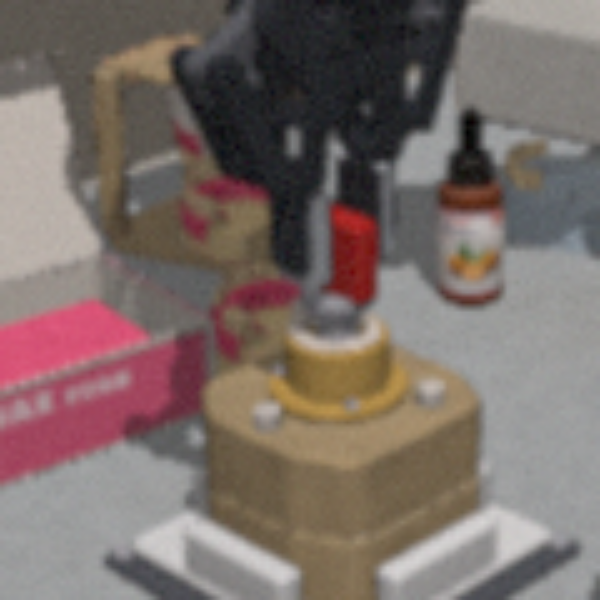

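The wing stands between the pads with the collar visible below them. I close in gently.

Request:
drive_tool:
  rows:
    - {"offset":[0,0,0.015],"rotation":[0,0,0],"claw":0.3}
    - {"offset":[0,0,0.015],"rotation":[0,0,0],"claw":0}
    - {"offset":[0,0,0.015],"rotation":[0,0,0],"claw":0}
    - {"offset":[0,0,0.015],"rotation":[0,0,0],"claw":0}
    - {"offset":[0,0,0.015],"rotation":[0,0,0],"claw":0}
    - {"offset":[0,0,0.015],"rotation":[0,0,0],"claw":0}
  force: 20

```text
clock: 4.12
tcp_pos: [0.5583, 0.1157, 0.1238]
orientation: [3.14, 0.095, -0.001]
contact_force: [-0.1, -0.8, -2.3]
grip_width: 0.0112
gripper_force: 19.6
```

```bash
cat >> h.py <<'E'
def st():
    s=get_obs(); M=Ro.from_rotvec(s["orientation"]).as_matrix()
    print("t %.2f"%s["clock"],"p",(s["tcp_pos"]*1000).round(2),"yaw %.2f"%np.degrees(np.arctan2(M[1,0],M[0,0])),"tilt",(M[:2,2]).round(4),"F",s["contact_force"].round(2),"M",s["moment"].round(3),"w %.4f g %.1f"%(s["grip_width"],s["gripper_force"]),"q7 %.2f"%s["joints"][6])
E
python3 -c "
from h import *
st()"
```

```text
t 4.12 p [558.27 115.7  123.81] yaw 3.47 tilt [-0.0005 -0.0003] F [-0.12 -0.78 -2.29] M [-0.202  0.003 -0.066] w 0.0112 g 19.6 q7 -2.00
```

Request:
drive_tool:
  rows:
    - {"offset":[0,0,0],"rotation":[0,0,0],"claw":0}
    - {"offset":[0,0,0],"rotation":[0,0,0],"claw":0}
    - {"offset":[0,0,0],"rotation":[0,0,0],"claw":0}
  force: 70

```text
clock: 4.37
tcp_pos: [0.5584, 0.1157, 0.124]
orientation: [3.14, 0.095, -0.0]
contact_force: [-0.1, -1.7, -2.0]
grip_width: 0.0106
gripper_force: 68.9
```

```bash
python3 -c "
from h import *
st()"
```

```text
t 4.37 p [558.35 115.72 123.96] yaw 3.48 tilt [-0.0003 -0.0003] F [-0.15 -1.72 -2.02] M [-0.291 -0.006 -0.01 ] w 0.0106 g 68.9 q7 -2.00
```

Request:
drive_tool:
  rows:
    - {"offset":[0,0,0],"rotation":[0,0,0.02],"claw":0}
    - {"offset":[0,0,0],"rotation":[0,0,0.04],"claw":0}
    - {"offset":[0,0,0],"rotation":[0,0,0.04],"claw":0}

```text
clock: 4.62
tcp_pos: [0.5583, 0.1161, 0.124]
orientation: [-3.141, 0.032, 0.0]
contact_force: [0.0, -0.1, -1.7]
grip_width: 0.0109
gripper_force: 68.9
```

```bash
python3 -c "
from h import *
st()"
```

```text
t 4.62 p [558.33 116.1  123.97] yaw -1.16 tilt [-0.0001  0.    ] F [ 0.04 -0.11 -1.67] M [-0.123 -0.058  0.003] w 0.0109 g 68.9 q7 -2.07
```

Request:
drive_tool:
  rows:
    - {"offset":[0,0,-0.01],"rotation":[0,0,0.02],"claw":0}
    - {"offset":[0,0,-0.01],"rotation":[0,0,0.04],"claw":0}
    - {"offset":[0,0,-0.01],"rotation":[0,0,0.06],"claw":0}

```text
clock: 4.87
tcp_pos: [0.5578, 0.1155, 0.1245]
orientation: [3.133, -0.218, -0.002]
contact_force: [1.6, -1.2, -9.1]
grip_width: 0.0104
gripper_force: 68.3
```

```bash
python3 -c "
from h import *
st()"
```

```text
t 4.87 p [557.81 115.53 124.5 ] yaw -7.98 tilt [-0.0014 -0.0007] F [ 1.56 -1.16 -9.09] M [-0.3   -0.432  0.144] w 0.0104 g 68.3 q7 -2.17
```

Request:
drive_tool:
  rows:
    - {"offset":[0,0,0],"rotation":[0,0,0.02],"claw":0}
    - {"offset":[0,0,0],"rotation":[0,0,0.03],"claw":0}

```text
clock: 5.03
tcp_pos: [0.5579, 0.1157, 0.1246]
orientation: [3.125, -0.313, -0.002]
contact_force: [1.8, 0.2, -9.1]
grip_width: 0.0107
gripper_force: 68.4
```

```bash
python3 -c "
from h import *
st()"
```

```text
t 5.03 p [557.87 115.7  124.58] yaw -11.44 tilt [-0.0013 -0.0004] F [ 1.8   0.19 -9.1 ] M [-0.026 -0.287  0.092] w 0.0107 g 68.4 q7 -2.23
```

Request:
drive_tool:
  rows:
    - {"offset":[0,0,0.003],"rotation":[0,0,0.01],"claw":0}
    - {"offset":[0,0,0.003],"rotation":[0,0,0.02],"claw":0}
    - {"offset":[0,0,0.003],"rotation":[0,0,0.03],"claw":0}

```text
clock: 5.28
tcp_pos: [0.558, 0.1156, 0.1246]
orientation: [3.114, -0.407, -0.001]
contact_force: [0.4, -1.0, -8.6]
grip_width: 0.0105
gripper_force: 68.4
```

```bash
python3 -c "
from h import *
st()"
```

```text
t 5.28 p [558.02 115.6  124.61] yaw -14.90 tilt [-0.001  -0.0006] F [ 0.39 -0.99 -8.6 ] M [-0.427 -0.276  0.066] w 0.0105 g 68.4 q7 -2.28
```

Request:
drive_tool:
  rows:
    - {"offset":[0,0,0],"rotation":[0,0,0.01],"claw":0}
    - {"offset":[0,0,0],"rotation":[0,0,0.02],"claw":0}

```text
clock: 5.45
tcp_pos: [0.5581, 0.1156, 0.1248]
orientation: [3.106, -0.471, -0.001]
contact_force: [0.9, -2.0, -10.2]
grip_width: 0.0106
gripper_force: 68.2
```

```bash
python3 -c "
from h import *
st()"
```

```text
t 5.45 p [558.11 115.59 124.76] yaw -17.24 tilt [-0.0008 -0.0005] F [  0.9   -1.97 -10.17] M [-0.337 -0.221  0.222] w 0.0106 g 68.2 q7 -2.32
```

Request:
drive_tool:
  rows:
    - {"offset":[0,0,0.006],"rotation":[0,0,0.0],"claw":0}
    - {"offset":[0,0,0.006],"rotation":[0,0,0.01],"claw":0}
    - {"offset":[0,0,0.006],"rotation":[0,0,0.02],"claw":0}

```text
clock: 5.7
tcp_pos: [0.5586, 0.1159, 0.1247]
orientation: [-3.096, 0.533, -0.001]
contact_force: [-0.8, -1.7, -2.8]
grip_width: 0.0107
gripper_force: 69.2
```

```bash
python3 -c "
from h import *
st()"
```

```text
t 5.70 p [558.59 115.92 124.66] yaw -19.55 tilt [0.0003 0.0001] F [-0.81 -1.73 -2.79] M [-0.52   0.278  0.07 ] w 0.0107 g 69.2 q7 -2.35
```

Request:
drive_tool:
  rows:
    - {"offset":[0,0,0],"rotation":[0,0,0.01],"claw":0}
    - {"offset":[0,0,0],"rotation":[0,0,0.02],"claw":0}

```text
clock: 5.87
tcp_pos: [0.5587, 0.116, 0.1247]
orientation: [-3.085, 0.595, -0.001]
contact_force: [-1.1, -3.4, -1.2]
grip_width: 0.0109
gripper_force: 69.4
```

```bash
python3 -c "
from h import *
st()"
```

```text
t 5.87 p [558.69 115.99 124.65] yaw -21.84 tilt [0.0006 0.0001] F [-1.13 -3.42 -1.22] M [-0.625  0.314  0.25 ] w 0.0109 g 69.4 q7 -2.39
```

Request:
drive_tool:
  rows:
    - {"offset":[0,0,-0.003],"rotation":[0,0,0.01],"claw":0}
    - {"offset":[0,0,-0.003],"rotation":[0,0,0.02],"claw":0}

```text
clock: 6.03
tcp_pos: [0.5585, 0.1164, 0.1247]
orientation: [-3.072, 0.656, -0.0]
contact_force: [-0.9, -0.9, -4.7]
grip_width: 0.0109
gripper_force: 69.0
```

```bash
python3 -c "
from h import *
st()"
```

```text
t 6.03 p [558.48 116.43 124.66] yaw -24.12 tilt [0.0003 0.0006] F [-0.94 -0.93 -4.68] M [-0.171  0.082  0.114] w 0.0109 g 69.0 q7 -2.42
```

Request:
drive_tool:
  rows:
    - {"offset":[0,0,0],"rotation":[0,0,0.01],"claw":0}
    - {"offset":[0,0,0],"rotation":[0,0,0.02],"claw":0}

```text
clock: 6.2
tcp_pos: [0.5585, 0.1164, 0.1247]
orientation: [-3.058, 0.717, -0.0]
contact_force: [-0.7, 0.9, -4.7]
grip_width: 0.0107
gripper_force: 69.0
```

```bash
python3 -c "
from h import *
st()
g=grab_frame('scene');cv2.imwrite('pics/s3.png',cv2.resize(g['frame'][160:280,210:330,::-1],(600,600)))"
```

```text
t 6.20 p [558.5  116.4  124.65] yaw -26.39 tilt [0.0002 0.0005] F [-0.67  0.95 -4.69] M [-0.047  0.089  0.171] w 0.0107 g 69.0 q7 -2.46
```

View pics/s3.png

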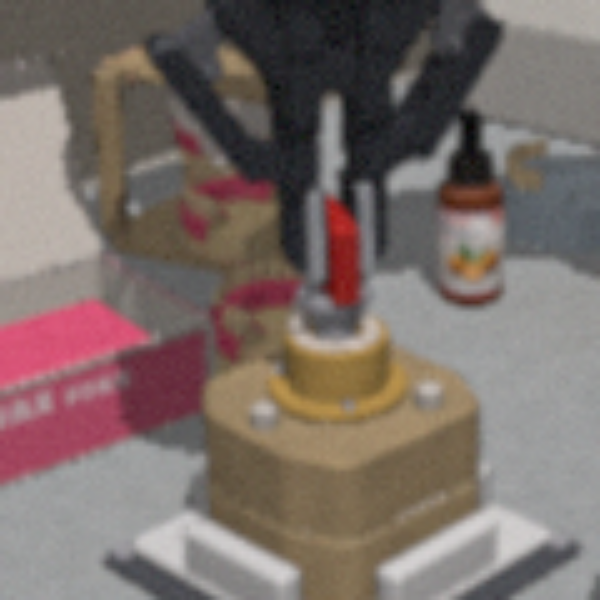

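The pin has turned with the grip and the flask is unmoved. The free range lies on this side, so I start working strokes the other way.

Request:
drive_tool:
  rows:
    - {"offset":[0,0,-0.001],"rotation":[0,0,-0.03],"claw":0}
    - {"offset":[0,0,-0.002],"rotation":[0,0,-0.06],"claw":0}
    - {"offset":[0,0,-0.003],"rotation":[0,0,-0.09],"claw":0}
    - {"offset":[0,0,-0.004],"rotation":[0,0,-0.12],"claw":0}
    - {"offset":[0,0,-0.004],"rotation":[0,0,-0.15],"claw":0}
    - {"offset":[0,0,-0.005],"rotation":[0,0,-0.18],"claw":0}
    - {"offset":[0,0,-0.005],"rotation":[0,0,-0.21],"claw":0}

```text
clock: 6.83
tcp_pos: [0.5583, 0.1164, 0.1252]
orientation: [-3.14, 0.058, 0.001]
contact_force: [-0.1, 0.1, -4.4]
grip_width: 0.0106
gripper_force: 69.2
```

```bash
python3 -c "
from h import *
st()"
```

```text
t 6.83 p [558.32 116.4  125.21] yaw -2.13 tilt [-0.0003  0.0008] F [-0.08  0.13 -4.4 ] M [-0.245  0.136 -0.109] w 0.0106 g 69.2 q7 -2.08
```

Request:
drive_tool:
  rows:
    - {"offset":[0,0,0],"rotation":[0,0,-0.01],"claw":0}
    - {"offset":[0,0,0],"rotation":[0,0,-0.02],"claw":0}
    - {"offset":[0,0,0],"rotation":[0,0,-0.03],"claw":0}

```text
clock: 7.08
tcp_pos: [0.5584, 0.116, 0.1254]
orientation: [-3.141, -0.033, 0.0]
contact_force: [-0.3, -0.6, -5.9]
grip_width: 0.011
gripper_force: 68.9
```

```bash
python3 -c "
from h import *
st()"
```

```text
t 7.08 p [558.4  115.99 125.36] yaw 1.19 tilt [-0.0002  0.0002] F [-0.29 -0.58 -5.88] M [ 0.094  0.093 -0.137] w 0.0110 g 68.9 q7 -2.03
```

Request:
drive_tool:
  rows:
    - {"offset":[0,0,-0.001],"rotation":[0,0,0.03],"claw":0}
    - {"offset":[0,0,-0.001],"rotation":[0,0,0.06],"claw":0}
    - {"offset":[0,0,-0.002],"rotation":[0,0,0.09],"claw":0}
    - {"offset":[0,0,-0.002],"rotation":[0,0,0.12],"claw":0}
    - {"offset":[0,0,-0.003],"rotation":[0,0,0.15],"claw":0}
    - {"offset":[0,0,-0.003],"rotation":[0,0,0.18],"claw":0}
    - {"offset":[0,0,-0.004],"rotation":[0,0,0.21],"claw":0}
    - {"offset":[0,0,-0.004],"rotation":[0,0,0.24],"claw":0}
    - {"offset":[0,0,-0.005],"rotation":[0,0,0.21],"claw":0}
    - {"offset":[0,0,-0.005],"rotation":[0,0,0.18],"claw":0}
    - {"offset":[0,0,-0.006],"rotation":[0,0,0.15],"claw":0}
    - {"offset":[0,0,-0.006],"rotation":[0,0,0.12],"claw":0}
    - {"offset":[0,0,-0.007],"rotation":[0,0,0.09],"claw":0}
    - {"offset":[0,0,-0.008],"rotation":[0,0,0.06],"claw":0}
    - {"offset":[0,0,-0.009],"rotation":[0,0,0.03],"claw":0}
    - {"offset":[0,0,-0.009],"rotation":[0,0,0.0],"claw":0}

```text
clock: 8.42
tcp_pos: [0.5584, 0.1155, 0.1268]
orientation: [3.141, 0.036, -0.0]
contact_force: [-0.2, -0.3, -4.1]
grip_width: 0.011
gripper_force: 69.1
```

```bash
python3 -c "
from h import *
st()"
```

```text
t 8.42 p [558.45 115.5  126.77] yaw 1.31 tilt [-0.0001 -0.0006] F [-0.15 -0.34 -4.12] M [-0.29   0.202 -0.21 ] w 0.0110 g 69.1 q7 -2.03
```

Request:
drive_tool:
  rows:
    - {"offset":[0,0,-0.002],"rotation":[0,0,0.04],"claw":0}
    - {"offset":[0,0,-0.003],"rotation":[0,0,0.08],"claw":0}
    - {"offset":[0,0,-0.004],"rotation":[0,0,0.12],"claw":0}
    - {"offset":[0,0,-0.005],"rotation":[0,0,0.16],"claw":0}
    - {"offset":[0,0,-0.005],"rotation":[0,0,0.2],"claw":0}
    - {"offset":[0,0,-0.006],"rotation":[0,0,0.24],"claw":0}
    - {"offset":[0,0,-0.007],"rotation":[0,0,0.2],"claw":0}
    - {"offset":[0,0,-0.008],"rotation":[0,0,0.16],"claw":0}
    - {"offset":[0,0,-0.009],"rotation":[0,0,0.12],"claw":0}
    - {"offset":[0,0,-0.01],"rotation":[0,0,0.08],"claw":0}
    - {"offset":[0,0,-0.01],"rotation":[0,0,0.04],"claw":0}
    - {"offset":[0,0,-0.01],"rotation":[0,0,0.0],"claw":0}

```text
clock: 9.42
tcp_pos: [0.5585, 0.1162, 0.1283]
orientation: [-3.141, -0.038, -0.0]
contact_force: [-0.8, -0.4, -4.1]
grip_width: 0.0108
gripper_force: 69.1
```

Request:
drive_tool:
  rows:
    - {"offset":[0,0,-0.001],"rotation":[0,0,0.04],"claw":0}
    - {"offset":[0,0,-0.002],"rotation":[0,0,0.08],"claw":0}
    - {"offset":[0,0,-0.003],"rotation":[0,0,0.12],"claw":0}
    - {"offset":[0,0,-0.004],"rotation":[0,0,0.16],"claw":0}
    - {"offset":[0,0,-0.005],"rotation":[0,0,0.2],"claw":0}
    - {"offset":[0,0,-0.005],"rotation":[0,0,0.24],"claw":0}
    - {"offset":[0,0,-0.006],"rotation":[0,0,0.2],"claw":0}
    - {"offset":[0,0,-0.007],"rotation":[0,0,0.16],"claw":0}
    - {"offset":[0,0,-0.008],"rotation":[0,0,0.12],"claw":0}
    - {"offset":[0,0,-0.009],"rotation":[0,0,0.08],"claw":0}
    - {"offset":[0,0,-0.01],"rotation":[0,0,0.04],"claw":0}
    - {"offset":[0,0,-0.01],"rotation":[0,0,0.0],"claw":0}

```text
clock: 10.42
tcp_pos: [0.5584, 0.1158, 0.1297]
orientation: [3.141, 0.038, -0.0]
contact_force: [-0.8, -0.2, -4.2]
grip_width: 0.0106
gripper_force: 69.1
```

```bash
python3 -c "
from h import *
st()
g=grab_frame('scene');cv2.imwrite('pics/s4.png',cv2.resize(g['frame'][160:280,210:330,::-1],(600,600)))"
```

```text
t 10.42 p [558.45 115.81 129.75] yaw 1.37 tilt [-0.0001 -0.0001] F [-0.76 -0.18 -4.17] M [-0.122  0.193 -0.253] w 0.0106 g 69.1 q7 -2.03
```

View pics/s4.png

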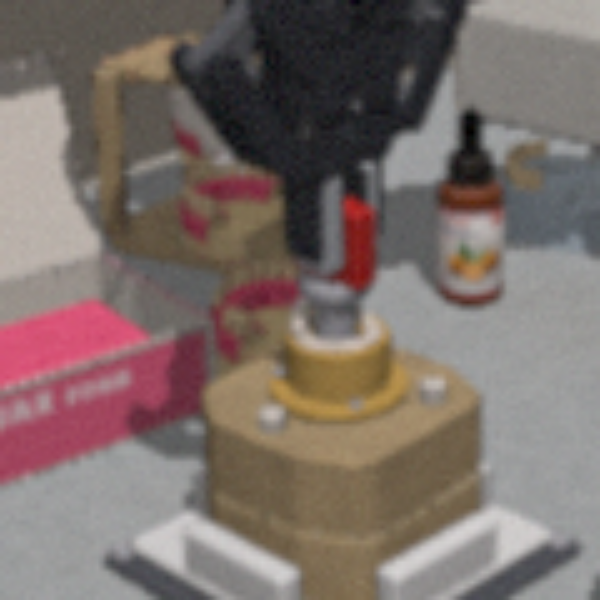

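The collar has risen visibly, and the flask and nest are in place, with only the play in the stops showing. I continue.

Request:
drive_tool:
  rows:
    - {"offset":[0,0,-0.001],"rotation":[0,0,0.04],"claw":0}
    - {"offset":[0,0,-0.002],"rotation":[0,0,0.08],"claw":0}
    - {"offset":[0,0,-0.003],"rotation":[0,0,0.12],"claw":0}
    - {"offset":[0,0,-0.004],"rotation":[0,0,0.16],"claw":0}
    - {"offset":[0,0,-0.005],"rotation":[0,0,0.2],"claw":0}
    - {"offset":[0,0,-0.005],"rotation":[0,0,0.23],"claw":0}
    - {"offset":[0,0,-0.006],"rotation":[0,0,0.2],"claw":0}
    - {"offset":[0,0,-0.007],"rotation":[0,0,0.16],"claw":0}
    - {"offset":[0,0,-0.008],"rotation":[0,0,0.12],"claw":0}
    - {"offset":[0,0,-0.009],"rotation":[0,0,0.08],"claw":0}
    - {"offset":[0,0,-0.01],"rotation":[0,0,0.04],"claw":0}
    - {"offset":[0,0,-0.01],"rotation":[0,0,0.0],"claw":0}

```text
clock: 11.47
tcp_pos: [0.5585, 0.1161, 0.1313]
orientation: [-3.141, -0.036, -0.0]
contact_force: [-0.5, -0.8, -3.8]
grip_width: 0.0112
gripper_force: 69.1
```

Request:
drive_tool:
  rows:
    - {"offset":[0,0,-0.001],"rotation":[0,0,0.04],"claw":0}
    - {"offset":[0,0,-0.002],"rotation":[0,0,0.08],"claw":0}
    - {"offset":[0,0,-0.003],"rotation":[0,0,0.12],"claw":0}
    - {"offset":[0,0,-0.004],"rotation":[0,0,0.16],"claw":0}
    - {"offset":[0,0,-0.005],"rotation":[0,0,0.2],"claw":0}
    - {"offset":[0,0,-0.005],"rotation":[0,0,0.23],"claw":0}
    - {"offset":[0,0,-0.006],"rotation":[0,0,0.2],"claw":0}
    - {"offset":[0,0,-0.007],"rotation":[0,0,0.16],"claw":0}
    - {"offset":[0,0,-0.008],"rotation":[0,0,0.12],"claw":0}
    - {"offset":[0,0,-0.009],"rotation":[0,0,0.08],"claw":0}
    - {"offset":[0,0,-0.01],"rotation":[0,0,0.04],"claw":0}
    - {"offset":[0,0,-0.01],"rotation":[0,0,0.0],"claw":0}

```text
clock: 12.47
tcp_pos: [0.5589, 0.116, 0.1333]
orientation: [3.141, 0.036, 0.002]
contact_force: [-0.4, -1.3, 2.0]
grip_width: 0.0107
gripper_force: 69.9
```

```bash
python3 -c "
from h import *
st()"
```

```text
t 12.47 p [558.89 115.99 133.32] yaw 1.30 tilt [ 0.001  -0.0001] F [-0.44 -1.3   1.99] M [-0.381  0.389 -0.005] w 0.0107 g 69.9 q7 -2.03
```

Request:
drive_tool:
  rows:
    - {"offset":[0,0,-0.001],"rotation":[0,0,0.04],"claw":0}
    - {"offset":[0,0,-0.002],"rotation":[0,0,0.08],"claw":0}
    - {"offset":[0,0,-0.003],"rotation":[0,0,0.12],"claw":0}
    - {"offset":[0,0,-0.004],"rotation":[0,0,0.16],"claw":0}
    - {"offset":[0,0,-0.005],"rotation":[0,0,0.2],"claw":0}
    - {"offset":[0,0,-0.005],"rotation":[0,0,0.23],"claw":0}
    - {"offset":[0,0,-0.006],"rotation":[0,0,0.2],"claw":0}
    - {"offset":[0,0,-0.007],"rotation":[0,0,0.16],"claw":0}
    - {"offset":[0,0,-0.008],"rotation":[0,0,0.12],"claw":0}
    - {"offset":[0,0,-0.009],"rotation":[0,0,0.08],"claw":0}
    - {"offset":[0,0,-0.01],"rotation":[0,0,0.04],"claw":0}
    - {"offset":[0,0,-0.01],"rotation":[0,0,0.0],"claw":0}

```text
clock: 13.47
tcp_pos: [0.5589, 0.1158, 0.1349]
orientation: [3.141, 0.036, 0.002]
contact_force: [-0.7, -0.2, -0.6]
grip_width: 0.0108
gripper_force: 69.6
```

```bash
python3 -c "
from h import *
st()"
```

```text
t 13.47 p [558.87 115.84 134.88] yaw 1.30 tilt [ 0.001  -0.0002] F [-0.71 -0.18 -0.57] M [-0.27   0.262 -0.028] w 0.0108 g 69.6 q7 -2.02
```

Request:
drive_tool:
  rows:
    - {"offset":[0,0,-0.002],"rotation":[0,0,0.04],"claw":0}
    - {"offset":[0,0,-0.004],"rotation":[0,0,0.08],"claw":0}
    - {"offset":[0,0,-0.006],"rotation":[0,0,0.12],"claw":0}
    - {"offset":[0,0,-0.008],"rotation":[0,0,0.12],"claw":0}
    - {"offset":[0,0,-0.012],"rotation":[0,0,0.12],"claw":0}

```text
clock: 13.88
tcp_pos: [0.5589, 0.1161, 0.1366]
orientation: [-3.123, 0.342, -0.002]
contact_force: [-0.5, -0.8, -1.1]
grip_width: 0.0106
gripper_force: 69.5
```

```bash
python3 -c "
from h import *
st()"
```

```text
t 13.88 p [558.91 116.1  136.57] yaw -12.48 tilt [ 0.0012 -0.    ] F [-0.46 -0.81 -1.06] M [-0.107  0.139  0.01 ] w 0.0106 g 69.5 q7 -2.24
```

Request:
drive_tool:
  rows:
    - {"offset":[0,0,-0.006],"rotation":[0,0,0],"claw":0}
    - {"offset":[0,0,-0.013],"rotation":[0,0,0],"claw":0}
    - {"offset":[0,0,-0.02],"rotation":[0,0,0],"claw":0}

```text
clock: 14.13
tcp_pos: [0.5588, 0.1161, 0.1394]
orientation: [-3.122, 0.343, -0.001]
contact_force: [0.6, 0.1, -1.5]
grip_width: 0.0105
gripper_force: 69.5
```

```bash
python3 -c "
from h import *
st()
g=grab_frame('scene');cv2.imwrite('pics/s5.png',cv2.resize(g['frame'][160:280,210:330,::-1],(600,600)))"
```

```text
t 14.13 p [558.8  116.12 139.41] yaw -12.52 tilt [0.0008 0.0004] F [ 0.56  0.11 -1.47] M [-0.009  0.011  0.012] w 0.0105 g 69.5 q7 -2.24
```

View pics/s5.png

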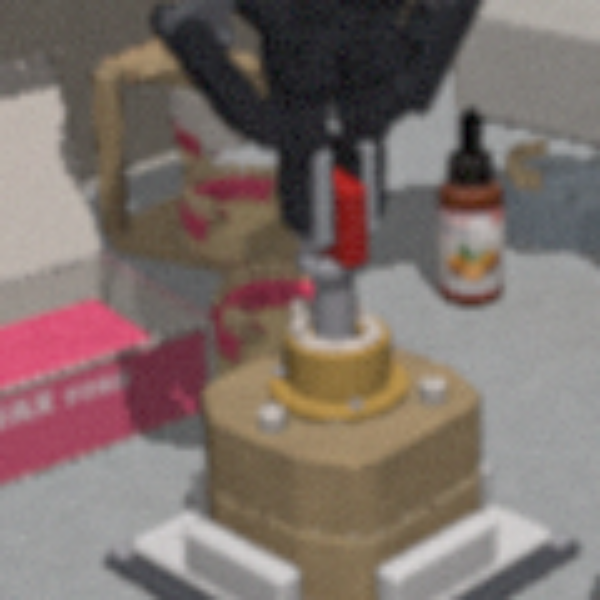

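The shaft is sliding out freely and the flask is seated. I lift clear and remeasure the bowl.

Request:
drive_tool:
  rows:
    - {"offset":[0,0,-0.03],"rotation":[0,0,0],"claw":0}
    - {"offset":[0,0,-0.06],"rotation":[0,0,0],"claw":0}
    - {"offset":[0,0,-0.09],"rotation":[0,0,0],"claw":0}
    - {"offset":[0,0,-0.12],"rotation":[0,0,0],"claw":0}
    - {"offset":[0,0,-0.2],"rotation":[0,0,0],"claw":0}
    - {"offset":[0,0,-0.3],"rotation":[0,0,0],"claw":0}
    - {"offset":[0,0,-0.4],"rotation":[0,0,0],"claw":0}
    - {"offset":[0,0,-0.5],"rotation":[0,0,0],"claw":0}
    - {"offset":[0,0,-0.5],"rotation":[0,0,0],"claw":0}
    - {"offset":[0,0,-0.5],"rotation":[0,0,0],"claw":0}

```text
clock: 15.02
tcp_pos: [0.5591, 0.1162, 0.2153]
orientation: [-3.122, 0.344, -0.004]
contact_force: [-0.7, -0.6, -1.7]
grip_width: 0.0105
gripper_force: 69.6
```

Run:
```python
from h import *
st()
for n,box in(("top",(155,225,350,425)),("scene",(175,235,335,405))):
    g=grab_frame(n);W=cloud(g);c=g["frame"].astype(int)
    b=np.zeros(W.shape[:2],bool);b[box[0]:box[1],box[2]:box[3]]=1
    teal=b&(c[...,2]>c[...,0]+25)
    for lo,hi in((.05,.075),(.02,.05)):
        B=W[teal&(W[...,2]>lo)&(W[...,2]<hi)]
        if len(B)>5: print(n,lo,len(B),B.min(0).round(3),B.max(0).round(3),cv2.minEnclosingCircle((B[:,:2]*1000).astype(np.float32)))
    if n=="scene":cv2.imwrite("pics/s6.png",cv2.resize(g["frame"][100:300,200:440,::-1],(720,600)))
    np.save("l_%s.npy"%n,W);np.save("l_%sc.npy"%n,g["frame"])
print(rel([.575,-.211,.21]))
```

```text
t 15.02 p [559.09 116.15 215.27] yaw -12.56 tilt [0.0025 0.0006] F [-0.68 -0.63 -1.66] M [-0.05  -0.006  0.005] w 0.0105 g 69.6 q7 -2.21
top 0.05 32 [ 0.523 -0.259  0.051] [ 0.634 -0.152  0.067] ((577.5711669921875, -208.81260681152344), 57.29940414428711)
top 0.02 141 [ 0.526 -0.259  0.02 ] [ 0.619 -0.157  0.05 ] ((574.0643920898438, -208.2185516357422), 52.93421936035156)
scene 0.05 479 [ 0.514 -0.275  0.05 ] [ 0.632 -0.153  0.065] ((575.17529296875, -213.03282165527344), 61.82593536376953)
scene 0.02 709 [ 0.517 -0.322  0.02 ] [ 0.752 -0.155  0.05 ] ((639.4882202148438, -250.9935302734375), 133.11875915527344)
[0.58449461 2.10118293 0.0238777 ]
```

View pics/s6.png

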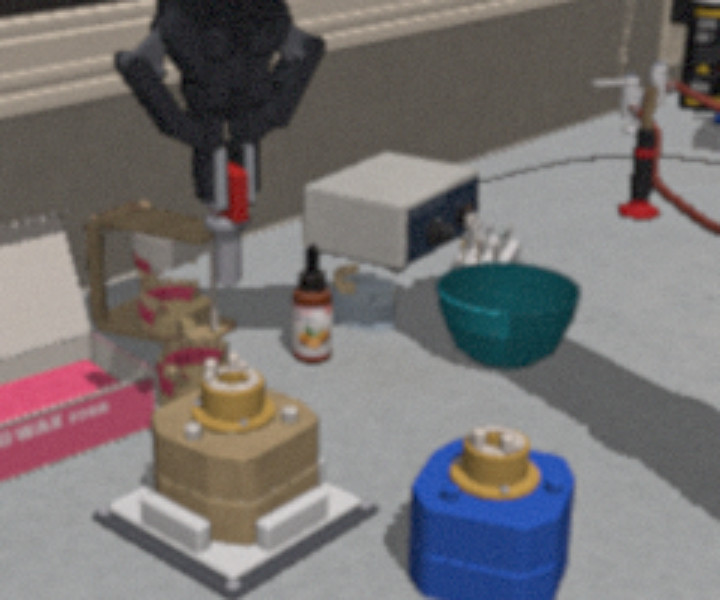

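The pin is clear with its full shaft visible at (226,250), and the flask is seated. The bowl centre is at about (0.575, −0.210).

Request:
drive_tool:
  rows:
    - {"offset":[0.05,0.14,0],"rotation":[0,0,0],"claw":0}
    - {"offset":[0.1,0.3,0],"rotation":[0,0,0],"claw":0}
    - {"offset":[0.14,0.5,0],"rotation":[0,0,0],"claw":0}
    - {"offset":[0.19,0.7,0],"rotation":[0,0,0],"claw":0}

```text
clock: 15.45
tcp_pos: [0.5625, 0.0066, 0.2129]
orientation: [3.123, -0.341, -0.003]
contact_force: [-0.1, -0.1, -1.2]
grip_width: 0.0109
gripper_force: 69.5
```

Request:
drive_tool:
  rows:
    - {"offset":[0.05,0.2,0],"rotation":[0,0,0],"claw":0}
    - {"offset":[0.1,0.4,0],"rotation":[0,0,0],"claw":0}
    - {"offset":[0.15,0.55,0],"rotation":[0,0,0],"claw":0}
    - {"offset":[0.19,0.7,0],"rotation":[0,0,0],"claw":0}

```text
clock: 15.78
tcp_pos: [0.5676, -0.1034, 0.2128]
orientation: [3.122, -0.345, -0.003]
contact_force: [0.8, 0.2, -0.8]
grip_width: 0.0106
gripper_force: 69.5
```

Request:
drive_tool:
  rows:
    - {"offset":[0.05,0.2,0],"rotation":[0,0,0],"claw":0}
    - {"offset":[0.1,0.4,0],"rotation":[0,0,0],"claw":0}
    - {"offset":[0.15,0.55,0],"rotation":[0,0,0],"claw":0}
    - {"offset":[0.19,0.7,0],"rotation":[0,0,0],"claw":0}
    - {"offset":[0.19,0.7,0],"rotation":[0,0,0],"claw":0}
    - {"offset":[0.19,0.7,0],"rotation":[0,0,0],"claw":0}
    - {"offset":[0.19,0.7,0],"rotation":[0,0,0],"claw":0}

```text
clock: 16.37
tcp_pos: [0.573, -0.2092, 0.213]
orientation: [-3.122, 0.343, 0.003]
contact_force: [1.2, -0.0, -1.5]
grip_width: 0.0108
gripper_force: 69.5
```

Run:
```python
from h import *
st();print(rel([.575,-.21,.06]))
```

```text
t 16.37 p [ 572.98 -209.16  213.03] yaw -12.53 tilt [-0.0017  0.0012] F [ 1.21 -0.01 -1.55] M [ 0.015  0.057 -0.031] w 0.0108 g 69.5 q7 -1.60
[0.01628495 0.00340543 1.02017245]
```

Request:
drive_tool:
  rows:
    - {"offset":[0.01,0,0.15],"rotation":[0,0,0],"claw":0}
    - {"offset":[0.01,0,0.3],"rotation":[0,0,0],"claw":0}
    - {"offset":[0.01,0,0.45],"rotation":[0,0,0],"claw":0}
    - {"offset":[0.01,0,0.6],"rotation":[0,0,0],"claw":0}
    - {"offset":[0.01,0,0.75],"rotation":[0,0,0],"claw":0}
    - {"offset":[0.01,0,0.87],"rotation":[0,0,0],"claw":0}
    - {"offset":[0.01,0,0.94],"rotation":[0,0,0],"claw":0}
    - {"offset":[0.01,0,0.98],"rotation":[0,0,0],"claw":0}
    - {"offset":[0.01,0,1.0],"rotation":[0,0,0],"claw":0}
    - {"offset":[0.01,0,1.0],"rotation":[0,0,0],"claw":0}
    - {"offset":[0.01,0,1.0],"rotation":[0,0,0],"claw":0}

```text
clock: 17.28
tcp_pos: [0.5756, -0.2104, 0.065]
orientation: [3.123, -0.343, 0.002]
contact_force: [-0.0, 0.6, -0.7]
grip_width: 0.0109
gripper_force: 69.5
```

Request:
drive_tool:
  rows:
    - {"offset":[0,0,0.01],"rotation":[0,0,0],"claw":0}
    - {"offset":[0,0,0.02],"rotation":[0,0,0],"claw":0}
    - {"offset":[0,0,0.02],"rotation":[0,0,0],"claw":0}

```text
clock: 17.53
tcp_pos: [0.575, -0.2106, 0.0614]
orientation: [3.123, -0.344, 0.001]
contact_force: [-0.7, -1.0, -1.2]
grip_width: 0.0103
gripper_force: 69.5
```

Request:
drive_tool:
  rows:
    - {"offset":[0,0,0.015],"rotation":[0,0,0],"claw":0}
    - {"offset":[0,0,0.03],"rotation":[0,0,0],"claw":0}
    - {"offset":[0,0,0.03],"rotation":[0,0,0],"claw":0}
    - {"offset":[0,0,0.03],"rotation":[0,0,0],"claw":0}

```text
clock: 17.87
tcp_pos: [0.5747, -0.2104, 0.0563]
orientation: [-3.123, 0.344, 0.001]
contact_force: [0.5, 0.0, -0.5]
grip_width: 0.0105
gripper_force: 69.5
```

Request:
drive_tool:
  rows:
    - {"offset":[0,0,0],"rotation":[0,0,0],"claw":0.2}
    - {"offset":[0,0,0],"rotation":[0,0,0],"claw":0.35}
    - {"offset":[0,0,0],"rotation":[0,0,0],"claw":0.35}
    - {"offset":[0,0,0],"rotation":[0,0,0],"claw":0.35}
    - {"offset":[0,0,0],"rotation":[0,0,0],"claw":0.35}

```text
clock: 18.28
tcp_pos: [0.575, -0.2105, 0.0567]
orientation: [3.123, -0.344, 0.0]
contact_force: [0.7, 0.4, -0.0]
grip_width: 0.0297
gripper_force: 0.0
```

Request:
drive_tool:
  rows:
    - {"offset":[0,0,-0.1],"rotation":[0,0,0],"claw":0.35}
    - {"offset":[0,0,-0.2],"rotation":[0,0,0],"claw":0.35}
    - {"offset":[0,0,-0.35],"rotation":[0,0,0],"claw":0.35}
    - {"offset":[0,0,-0.5],"rotation":[0,0,0],"claw":0.35}
    - {"offset":[0,0,-0.7],"rotation":[0,0,0],"claw":0.35}
    - {"offset":[0,0,-0.95],"rotation":[0,0,0],"claw":0.35}
    - {"offset":[0,0,-0.95],"rotation":[0,0,0],"claw":0.35}
    - {"offset":[0,0,-0.95],"rotation":[0,0,0],"claw":0.35}
    - {"offset":[0,0,-0.95],"rotation":[0,0,0],"claw":0.35}

```text
clock: 19.03
tcp_pos: [0.5746, -0.2104, 0.1989]
orientation: [3.123, -0.344, -0.0]
contact_force: [0.0, 0.6, -0.0]
grip_width: 0.0294
gripper_force: 0.0
```

Run:
```python
from h import *
st()
g=grab_frame("scene");cv2.imwrite("pics/s7.png",cv2.resize(g["frame"][120:300,200:440,::-1],(800,600)))
```

```text
t 19.03 p [ 574.6  -210.45  198.92] yaw -12.56 tilt [-0.0001 -0.0001] F [ 0.01  0.6  -0.02] M [0.002 0.026 0.047] w 0.0294 g 0.0 q7 -1.60
```

View pics/s7.png

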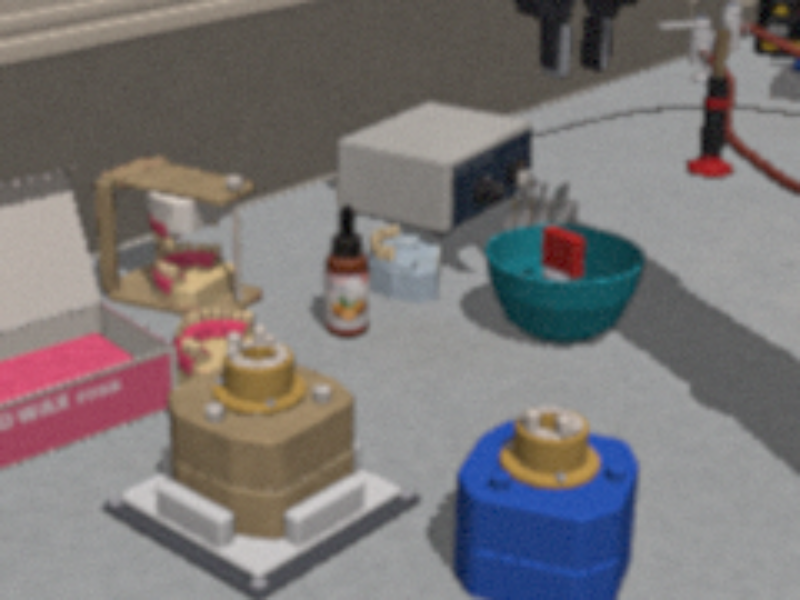

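The pin stands in the bowl with its wing at (564,252). The gripper is clear, the flask is seated, and the casts and dropper are undisturbed.

```bash
python3 -c "
from bench import *
print(hand_in())"
```

```text
the job is handed in; nothing more can be done
None
```

I worked the pin free by twisting with a gentle pull, set it standing in the teal bowl, let go and handed the job in at about 19 s; the last picture shows the flask still seated, though the pull briefly peaked near 10 N, about the flask's own weight.

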